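Load the two-jar table carrier and lift it level by its swing handle

TASK

Make up the breakfast carrier for a table: set the jam jar and the honey jar upright in its two rings (either way round, and without dropping them), then swing its folded handle upright and lift the carrier by the handle's wooden grip. The program finishes while holding it: about ten centimetres above the worktop, level and still, both jars in place. Do not tip the carrier or a jar on the way, and leave the espresso cup, the carton and the stack of cup lids where they stand.

Things in the scene. Friction and masses are not known exactly. Their poses are not given: they have to be found in the camera images.
- carrier: Loose two-jar carrier, 0.36 kg. Origin: centre of its underside; x along its length, y across, z up. Dark wooden board 184 x 84 x 10 mm, arched end boards 60 mm wide, 96 mm high, outer faces at x = +-90 mm; two steel wire rings side by side at x = +-42 mm; a swing handle hinged outside the end boards, its wire arms at x = +-97 mm
- well_a (a point): Centre of the ring at carrier x = -42 mm, on the board's top face, 10 mm above the carrier's origin: here the centre of a jar's underside comes to stand. Ring: inner diameter 68, outer 76 mm, 4 mm wire with its top 42 mm above the carrier's origin. Lower a jar into it from straight above, fingers on its carrier +y and -y sides: at its x sides there is no room
- well_b (a point): The same for the other ring, at carrier x = +42 mm
- bail (a joint): Swing handle, rad: 0 = folded down onto its stop, lying out to the carrier's -y side, 0.26 rad below level; grows as it is swung up; 1.83 = upright; 1.93 = far stop. Hinge friction 0.012 N m: let go, it stays up within about 0.15 rad of upright, else it falls back. Upright, it bars the way into the rings
- bail_grip (a point): Middle of the wooden grip: diameter 16 mm, 84 mm long along carrier x, 105 mm from the hinge line. Folded: 101 mm out to the carrier's -y side, 55 mm above the worktop. Upright: 187 mm above the carrier's origin. Pinch it from above, fingers across it (along carrier y), opened to 60 mm or less when folded; it is a sleeve that turns freely on the wire
- bail_pivot (a point): Middle of the handle's hinge line, which runs along carrier x, 82 mm above the carrier's origin. The loaded carrier's centre of mass lies about 35 mm below it, so it hangs level
- jam_jar: shorter of the two closed glass jars: 86 mm high, round, body 60 mm across, lid (top 11 mm) 56 mm across; about 0.23 kg. Hold it about 20 mm below its top. Origin: centre of its underside, z up
- honey_jar: taller of the two closed glass jars: 100 mm high, round, body 60 mm across up to 88 mm, lid (top 11 mm) 65 mm across; about 0.27 kg. Hold it 10 to 20 mm below its top: lower, a gripper's body may meet the lid. Origin: centre of its underside, z up
- espresso_cup_a: small espresso cup with handle, 65 x 91 x 55 mm, on the left; leave alone. Origin: centre of its underside
- oat_thins: small standing biscuit carton, 42 x 62 x 110 mm, on the left; leave alone. Origin: centre of its underside
- lid_stack_1: stack of white cup lids, 80 x 80 x 34 mm, on the right in front of the display case; leave alone. Origin: centre of its underside
Not all that is in view belongs to the job. Leave any red or yellow look-alike of the jam_jar alone.

How it is judged:
By the outcome, as a careful person would: the job done as asked, in the order asked, and still so for the second after the job is handed in, while the arm keeps its last pose, push and grip.
It also fails if it takes over 72 s, if anything falls off the work surface, if the arm or the gripper's body presses on something with over 40 N, if the wrist force passes 120 N, or if a joint passes its speed limit or range.

ROBOT

A 7-joint arm with a two-finger parallel gripper is mounted at the origin on the work surface; the furniture and walls round the work are solid. World frame = base frame: x ahead of the robot, y to its left, z up, the work surface at z = 0. Lengths are in m, angles in rad, forces in N, time in s.
With the tool pointing down it reaches from about 0.425 to 0.875 m from the base axis. Payload 4.7 kg.
Tool frame: the origin (TCP) lies midway between the tips of the shut fingers; the grasp point (between the pads) lies 19 mm behind it (pinch_z is the distance from the TCP to the grasp point, in m); z points along the fingers, y is the line along which they close (so a half turn about z gives the same grasp; the last joint's range is limited). The gripper opens to 87 mm and grips with 3 to 60 N. Pads are 19 mm wide; open, the fingers measure 117 mm over their backs; the gripper's body (75 mm by 190 mm) begins 51 mm behind the grasp point.
Start: joints at [1.133, 0.321, -0.07, 1.45, 0.023, 1.371, -0.057], TCP at [0.284, -0.585, 0.223] pointing down, gripper open.
Joint ranges: [-2.86, 2.86], [-0.3, 2.09], [-1.38, 1.24], [0.06, 2.45], [-1.56, 4.7], [0.09, 2.05], [-2.69, 2.69]. Speed limits (rad/s): [2.57, 2.57, 3.14, 3.14, 3.14, 3.14, 3.14].

INTERFACE

Orientations are given as a unit quaternion [w, x, y, z].
In Python, from station import get_state, snapshot, hand_in, pinch_z gives the robot as it stands.
- The arm moves only by the shell command python3 -m inch 'ROWS'. ROWS is a JSON object of lists of equal length, an entry for each row: "dp": the shift along the world's x, y, z as a fraction of full scale, a list of three; "rotation": the turn, a rotation vector about the world's x, y, z as a fraction of full scale, a list of three; "fingers": the closure, from 0 (fully open) to 1 (shut). A call has 1 to 8 rows; each row shifts and turns the commanded pose from where the row before left it; what a row does not reach is not made up. Full scale, the value 1, is 2.5 cm for a shift and 0.12 rad for a turn. A row lasts 1/12 s, in which the tool goes at most 41.7 mm and 7.16 degrees, less where a joint would pass 70% of its speed; a pose out of reach is approached as far as the arm can. A call with a number of a shift or a turn outside -1 to 1 is refused whole. A call with a gripper value outside its range is refused whole. The fingers move at their own pace and stop on an object; the grip force is fixed at half the most. Time passes only in rows, so rows that do not move let the fingers close. It gives the time, the measured TCP pose, the force, the opening and the grip force at its end, in the units of the state.
- get_state(): the state, without advancing time (a new reading comes with each control period).
- snapshot(name): name is "side" or "top" or "wrist"; returns a dict with "img" (480x640x3 uint8, red, green, blue), "range_z" (480x640 float32, m along the optical axis (not along the pixel's ray), 0 where there is no reading), "mtx" (3x3 intrinsics, pixels), "pose" (4x4, takes a point from camera to world coordinates). Camera axes: x right, y up, looking along -z (the intrinsics and any distortion apply to the point x, -y, -z); pixel columns grow to the right and rows downward; lengths in m; the calibration is good to about 2 mm. A picture is of the moment at which its call begins.
- hand_in(): hands the job in; it is judged then, once.
The state is a dict: "time_s": time; "joint_positions": joint angles; "joint_velocities": joint speeds; "tau": joint torques, N m; "ee_pos": TCP position; "eef_rot": TCP orientation; "force": force on the tool from outside, world axes, zero at the start; "torque": the same for the moment, N m; "grip_width": finger opening in m; "grip_force": force on a finger pad.
Only numpy, scipy, OpenCV 4.12 (cv2) and the standard library are available. Lean on these libraries where they do the work, as an engineer would, in place of code of your own. Each camera call takes 0.05 s, during which the arm holds its last target. There are 200 camera calls.

## Working session

There is one attempt and no reset: what is moved stays moved. The work goes in short steps, Python scripts to look and compute and a shell command to move; the robot and the scene stay as the last step left them, time stands still between calls to the robot, and variables do not carry over. Pictures are saved under pics/ and viewed, at most 10 in all, crops included, and the job is handed in when it is done.

```bash
ls; mkdir -p pics; python3 - <<'E'
from station import *
import cv2
s=get_state();print({k:s[k] for k in('time_s','ee_pos','eef_rot','grip_width')},pinch_z)
ims=[]
for n in('top','side'):
    d=snapshot(n);cv2.imwrite(f'pics/{n}0.png',d['img'][...,::-1]);print(n,d['mtx'].round(1).tolist(),d['pose'].round(3).tolist(),[k for k in d])
E
```

```text
pics
{'time_s': 0.0, 'ee_pos': array([ 0.28350456, -0.584287  ,  0.22145494]), 'eef_rot': array([-9.27901348e-04,  9.74581939e-01,  2.24029265e-01, -2.65892804e-04]), 'grip_width': 0.08691139852884572} 0.0187
top [[458.3, 0.0, 323.4], [0.0, 458.3, 249.3], [0.0, 0.0, 1.0]] [[-0.012, 0.993, -0.121, 0.446], [-1.0, -0.015, -0.021, -0.028], [-0.023, 0.121, 0.992, 1.048], [0.0, 0.0, 0.0, 1.0]] ['img', 'range_z', 'mtx', 'pose']
side [[493.0, 0.0, 319.1], [0.0, 493.0, 243.2], [0.0, 0.0, 1.0]] [[-0.98, 0.135, -0.145, 0.378], [-0.198, -0.592, 0.781, 0.968], [0.02, 0.794, 0.607, 0.841], [0.0, 0.0, 0.0, 1.0]] ['img', 'range_z', 'mtx', 'pose']
```

View pics/top0.png

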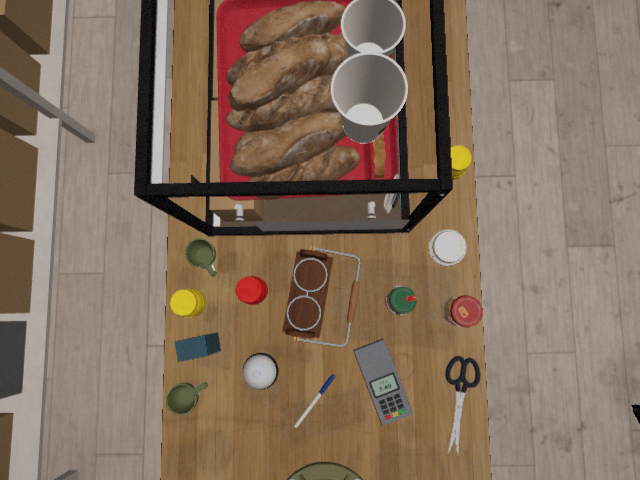

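View pics/side0.png

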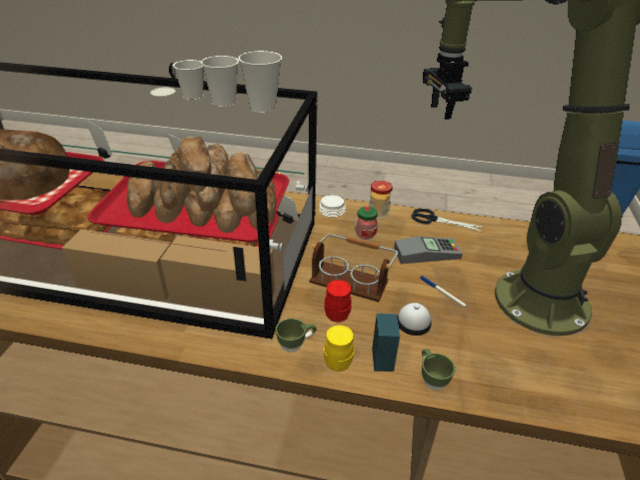

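The top view shows the carrier at (308,293) with its rings at (311,274) and (304,311), and the folded grip at (353,301) on the world −y side. The green-lidded jam jar is at (402,300) and the red-lidded honey jar at (466,311). The red and yellow decoys are on the left. The side view agrees: jam jar at (367,222), honey jar at (381,197), carrier at (350,275).

```bash
cat > h.py <<'E'
import numpy as np, cv2
from station import *
def ray(d,u,v):
    K,P=d['mtx'],d['pose']; r=np.array([(u-K[0,2])/K[0,0],-(v-K[1,2])/K[1,1],-1.]); return P[:3,3],P[:3,:3]@r
def onz(d,u,v,z):
    o,r=ray(d,u,v); return o+r*(z-o[2])/r[2]
def cloud(d):
    v,u=np.mgrid[:480,:640]; K,P=d['mtx'],d['pose'];z=d['range_z']
    p=np.stack([(u-K[0,2])/K[0,0]*z,-(v-K[1,2])/K[1,1]*z,-z],-1); w=p@P[:3,:3].T+P[:3,3]; w[z==0]=np.nan; return w
def tri(a,pa,b,pb):
    o1,r1=ray(a,*pa);o2,r2=ray(b,*pb);A=np.stack([r1,-r2],1);t=np.linalg.lstsq(A,o2-o1,rcond=None)[0]
    p,q=o1+r1*t[0],o2+r2*t[1]; return (p+q)/2,np.linalg.norm(p-q)
E
python3 - <<'E'
from h import *
T=snapshot('top');S=snapshot('side');wt=cloud(T);ws=cloud(S)
def box(n,W,x0,x1,y0,y1,zmin,zmax=.3):
    m=(W[...,0]>x0)&(W[...,0]<x1)&(W[...,1]>y0)&(W[...,1]<y1)&(W[...,2]>zmin)&(W[...,2]<zmax);return W[m]
for n,(u,v) in dict(jam=(402,300),honey=(466,311),lids=(448,247),red=(252,290),cup=(200,253)).items():
    c=wt[v-3:v+4,u-3:u+4].reshape(-1,3); c=np.nanmedian(c,0)
    for nm,W in(('top',wt),('side',ws)):
        b=box(n,W,c[0]-.045,c[0]+.045,c[1]-.045,c[1]+.045,.01); h=np.percentile(b[:,2],97) if len(b) else 0
        l=b[b[:,2]>h-.008]
        print(n,nm,len(l),'h',h.round(3),'mid',((l.min(0)+l.max(0))/2).round(3),'ext',np.ptp(l,axis=0).round(3))
# rings/ endboards / grip
hs=cv2.cvtColor(T['img'],cv2.COLOR_RGB2HSV)
sub=box('c',wt,.38,.75,-.15,.1,.07,.12);print('endboards',len(sub))
k=np.float32(sub); 
for nm,p in dict(ring1=(311,274),ring2=(304,311)).items(): print(nm,onz(T,*p,.042).round(3))
for p in [(357,283),(349,320),(353,301),(313,252),(294,336)]: print(p,onz(T,*p,.055).round(3),wt[p[1]-2:p[1]+3,p[0]-2:p[0]+3,2].max().round(3))
if len(sub):
    _,lab,cen=cv2.kmeans(k[:,:2].copy(),2,None,(3,30,1e-4),5,0);print(cen.round(3),[np.ptp(k[lab[:,0]==i],axis=0).round(3) for i in(0,1)])
print('case frame',wt[225,310].round(3),wt[188,300].round(3),np.nanmedian(wt[215:235,220:400].reshape(-1,3),0).round(3))
cv2.imwrite('pics/topz.png',cv2.resize(T['img'][225:365,240:500,::-1],None,fx=3,fy=3,interpolation=cv2.INTER_CUBIC))
E
```

```text
jam top 568 h 0.091 mid [ 0.455 -0.171  0.088] ext [0.054 0.055 0.011]
jam side 214 h 0.09 mid [ 0.456 -0.169  0.088] ext [0.054 0.059 0.011]
honey top 785 h 0.103 mid [ 0.431 -0.298  0.1  ] ext [0.061 0.063 0.011]
honey side 224 h 0.103 mid [ 0.432 -0.297  0.1  ] ext [0.063 0.065 0.009]
lids top 783 h 0.037 mid [ 0.571 -0.284  0.035] ext [0.072 0.072 0.012]
lids side 258 h 0.038 mid [ 0.573 -0.28   0.035] ext [0.07  0.08  0.009]
red top 543 h 0.09 mid [0.481 0.151 0.088] ext [0.053 0.053 0.01 ]
red side 361 h 0.09 mid [0.483 0.152 0.087] ext [0.054 0.057 0.01 ]
cup top 46 h 0.283 mid [0.61  0.252 0.287] ext [0.006 0.017 0.025]
cup side 58 h 0.276 mid [0.611 0.253 0.283] ext [0.004 0.021 0.03 ]
endboards 1011
ring1 [0.514 0.022 0.042]
ring2 [0.434 0.038 0.042]
(357, 283) [ 0.493 -0.078  0.055] 0.067
(349, 320) [ 0.414 -0.059  0.055] 0.066
(353, 301) [ 0.454 -0.069  0.055] 0.069
(313, 252) [0.562 0.016 0.055] 0.099
(294, 336) [0.382 0.059 0.055] 0.1
[[ 0.405 -0.003]
 [ 0.602 -0.027]] [array([0.094, 0.226, 0.029], dtype=float32), array([0.131, 0.25 , 0.05 ], dtype=float32)]
case frame [0.614 0.02  0.098] [0.615 0.019 0.401] [0.614 0.024 0.032]
```

View pics/topz.png

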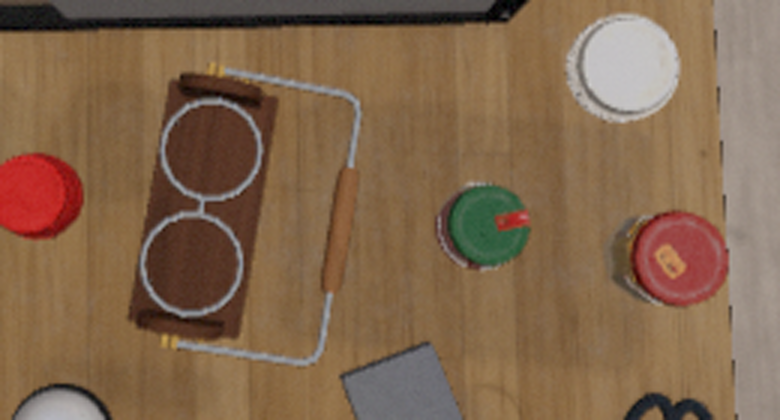

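The zoomed crop shows the rings at about (212,149) and (192,264), the grip at (340,230), the jam lid at (487,225) and the honey lid at (681,257). Next I'll fit the rings and lids properly.

```bash
python3 - <<'E'
from h import *
T=snapshot('top');S=snapshot('side')
def circ(d,m,z):
    c=max(cv2.findContours(m.astype(np.uint8),0,1)[0],key=cv2.contourArea);(u,v),r=cv2.minEnclosingCircle(c);p=onz(d,u,v,z);return (u,v),p.round(4),(onz(d,u+r,v,z)-p).round(3)
def win(m,u,v,r):
    w=np.zeros_like(m);w[v-r:v+r,u-r:u+r]=m[v-r:v+r,u-r:u+r];return w
h=cv2.cvtColor(T['img'],cv2.COLOR_RGB2HSV);H,Sa,V=[h[...,i].astype(int) for i in range(3)]
print('jam',circ(T,win((H>50)&(H<95)&(Sa>80),402,300,20),.086))
print('honey',circ(T,win(((H<8)|(H>170))&(Sa>110),466,311,22),.1))
steel=(Sa<60)&(V>100)
print('ring px',steel[255:335,285:335].sum())
def ringfit(d,st,u,v,z,R=.036):
    ys,xs=np.nonzero(win(st,u,v,40)); P=np.array([onz(d,a,b,z)[:2] for a,b in zip(xs,ys)])
    c=onz(d,u,v,z)[:2]
    for k in range(20):
        q=P-c; r=np.hypot(*q.T); s=abs(r-R)<.006; A=np.c_[2*P[s],np.ones(s.sum())]; x=np.linalg.lstsq(A,(P[s]**2).sum(1),rcond=None)[0]; c=x[:2]
    return c.round(4),np.sqrt(x[2]+c@c).round(4),s.sum()
a=ringfit(T,steel,310,274,.040);b=ringfit(T,steel,304,313,.040);print('top',a,b)
d=a[0]-b[0];print('len',np.hypot(*d),'yaw',np.arctan2(d[1],d[0]))
h2=cv2.cvtColor(S['img'],cv2.COLOR_RGB2HSV);st2=(h2[...,1]<60)&(h2[...,2]>100)
for zz in(.04,): print('side',ringfit(S,st2,334,267,zz),ringfit(S,st2,365,274,zz))
# grip by orange-brown wood
def grip(d,hh,u0,v0,r):
    m=win((hh[...,0]>5)&(hh[...,0]<14)&(hh[...,1]>130),u0,v0,r).astype(np.uint8); c=max(cv2.findContours(m,0,1)[0],key=cv2.contourArea); return cv2.minAreaRect(c)
gt,gs=grip(T,h,353,301,26),grip(S,h2,363,243,22);print(gt,gs,'grip3d',tri(T,gt[0],S,gs[0]),onz(T,*gt[0],.055))
wt=cloud(T);print('jam/ring heights (depth)',wt[300,402,2],np.nanmax(wt[262:288,296:325,2]))
E
```

```text
jam ((402.5, 299.5), array([ 0.4559, -0.1702,  0.086 ]), array([-0.   , -0.028,  0.   ]))
honey ((466.27838134765625, 310.53045654296875), array([ 0.4319, -0.2968,  0.1   ]), array([-0.   , -0.033,  0.   ]))
ring px 414
top (array([0.5137, 0.0241]), np.float64(0.0358), np.int64(200)) (array([0.4311, 0.0391]), np.float64(0.0358), np.int64(214))
len 0.08395093805312726 yaw -0.17964041648012677
side (array([0.5162, 0.0196]), np.float64(0.0358), np.int64(120)) (array([0.434 , 0.0345]), np.float64(0.0357), np.int64(108))
((352.6621398925781, 301.52703857421875), (7.069156169891357, 40.93534851074219), 9.462321281433105) ((369.5599670410156, 231.41995239257812), (1.8384778499603271, 9.192388534545898), 81.8698959350586) grip3d (array([ 0.44618594, -0.06660961,  0.09757332]), np.float64(0.013379141767711104)) [ 0.45317701 -0.06797098  0.055     ]
jam/ring heights (depth) 0.08884036880907231 0.04691581861007066
```

```bash
python3 -m inch '{"dp":[[0,0.5,0],[0.5,1,0],[0.5,1,0],[0.5,1,0],[0.5,1,0],[0,0,0]],"rotation":[[0,0,-1],[0,0,-1],[0,0,-1],[0,0,-1],[0,0,-1],[0,0,-0.4]],"fingers":[0,0,0,0,0,0]}'
```

```text
time_s: 0.8
ee_pos: [0.3385, -0.4664, 0.2229]
eef_rot: [-0.002, 0.995, -0.097, 0.001]
force: [1.0, -0.4, 0.3]
grip_width: 0.0869
grip_force: 0.0
```

```bash
python3 -m inch '{"dp":[[0.4,1,0],[0.4,1,0],[0.4,1,0],[0.4,1,0],[0.4,1,0],[0.4,1,0],[0.4,1,0],[0.4,1,0]],"rotation":[[0,0,0.1],[0,0,0],[0,0,0],[0,0,0],[0,0,0],[0,0,0],[0,0,0],[0,0,0]],"fingers":[0,0,0,0,0,0,0,0]}'
python3 -m inch '{"dp":[[0.3,1,-1],[0.3,1,-1],[0.3,0.8,-1],[0.3,0.8,-0.5],[0,0,0],[0,0,0]],"rotation":[[0,0,0],[0,0,0],[0,0,0],[0,0,0],[0,0,0],[0,0,0]],"fingers":[0,0,0,0,0,0]}'
python3 - <<'E'
from h import *
s=get_state();print(s['ee_pos'],s['eef_rot'],s['force'])
d=snapshot('wrist');cv2.imwrite('pics/w1.png',d['img'][...,::-1]);print(d['pose'].round(3).tolist())
h=cv2.cvtColor(d['img'],cv2.COLOR_RGB2HSV);m=((h[...,0]>50)&(h[...,0]<95)&(h[...,1]>80)).astype(np.uint8)
c=max(cv2.findContours(m,0,1)[0],key=cv2.contourArea);(u,v),r=cv2.minEnclosingCircle(c);print(u,v,r,onz(d,u,v,.086))
E
```

```text
time_s: 1.47
ee_pos: [0.414, -0.271, 0.2227]
eef_rot: [0.0, 0.996, -0.092, 0.0]
force: [0.6, 0.2, -0.6]
grip_width: 0.0868
grip_force: 0.0
time_s: 1.97
ee_pos: [0.4436, -0.181, 0.1344]
eef_rot: [-0.0, 0.996, -0.09, -0.001]
force: [0.1, -0.5, 0.1]
grip_width: 0.0869
grip_force: 0.0
[ 0.4435703  -0.18097587  0.13444311] [-1.74360810e-04  9.95901473e-01 -9.04412878e-02 -7.73747690e-04] [ 0.06502916 -0.4524724   0.13715835]
[[-0.181, 0.942, 0.283, 0.521], [-0.983, -0.174, -0.052, -0.196], [0.0, -0.288, 0.958, 0.297], [0.0, 0.0, 0.0, 1.0]]
298.88409423828125 238.63906860351562 43.89249038696289 [ 0.45913639 -0.17215059  0.086     ]
```

View pics/w1.png

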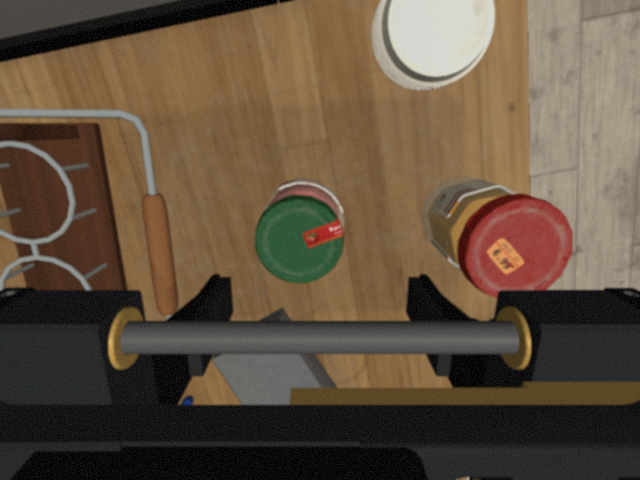

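The wrist view shows the jam lid at (299,239), centred to within about a centimetre. The honey jar is at (516,245), and the carrier and handle are on the left. Now I'll centre and descend onto the jam jar.

```bash
python3 -m inch '{"dp":[[0.55,0.4,0],[0,0,-0.5],[0,0,-1],[0,0,-1],[0,0,-0.7],[0,0,-0.3],[0,0,0],[0,0,0]],"rotation":[[0,0,0],[0,0,0],[0,0,0],[0,0,0],[0,0,0],[0,0,0],[0,0,0],[0,0,0]],"fingers":[0,0,0,0,0,0,0,0.5]}'
python3 -m inch '{"dp":[[0,0,0],[0,0,0],[0,0,0],[0,0,0],[0,0,0],[0,0,0],[0,0,0]],"rotation":[[0,0,0],[0,0,0],[0,0,0],[0,0,0],[0,0,0],[0,0,0],[0,0,0]],"fingers":[1,1,1,1,1,1,1]}'
```

```text
time_s: 2.68
ee_pos: [0.458, -0.1733, 0.0485]
eef_rot: [0.0, 0.996, -0.093, 0.001]
force: [-0.7, 0.6, 0.4]
grip_width: 0.0849
grip_force: 0.0
time_s: 3.27
ee_pos: [0.4582, -0.1722, 0.0484]
eef_rot: [0.0, 0.996, -0.092, 0.001]
force: [-0.1, 0.9, 6.0]
grip_width: 0.0582
grip_force: 30.0
```

```bash
python3 -m inch '{"dp":[[0,0,0.3],[0,0,0.8],[0,0,1],[0,0,1],[0,0,1],[0,0.5,0.7],[0,1,0],[0,1,0]],"rotation":[[0,0,0],[0,0,0],[0,0,0],[0,0,0],[0,0,0],[0,0,0],[0,0,0],[0,0,0]],"fingers":[1,1,1,1,1,1,1,1]}'
python3 -m inch '{"dp":[[0,1,0],[0,0.5,0],[0,0,0],[0,0,0]],"rotation":[[0,0,0],[0,0,0],[0,0,0],[0,0,0]],"fingers":[1,1,1,1]}'
cat >> h.py <<'E'
def win(m,u,v,r):
    w=np.zeros_like(m);w[max(v-r,0):v+r,max(u-r,0):u+r]=m[max(v-r,0):v+r,max(u-r,0):u+r];return w
def px(d,p):
    q=np.linalg.inv(d['pose'])@np.r_[p,1.];K=d['mtx'];return K[0,0]*q[0]/-q[2]+K[0,2],K[1,1]*-q[1]/-q[2]+K[1,2]
def ringfit(d,c0,z=.040,R=.036):
    h=cv2.cvtColor(d['img'],cv2.COLOR_RGB2HSV);st=(h[...,1]<70)&(h[...,2]>90)
    W=cloud_plane(d,z);P=W[st];P=P[np.hypot(*(P-c0).T)<.055];c=np.array(c0,float)
    for k in range(25):
        r=np.hypot(*(P-c).T);s=abs(r-R)<(.008 if k<8 else .004);A=np.c_[2*P[s],np.ones(s.sum())];x=np.linalg.lstsq(A,(P[s]**2).sum(1),rcond=None)[0];c=x[:2]
    return c.round(4),np.sqrt(x[2]+c@c).round(4),s.sum()
def cloud_plane(d,z):
    v,u=np.mgrid[:480,:640];K,P=d['mtx'],d['pose'];r=np.stack([(u-K[0,2])/K[0,0],-(v-K[1,2])/K[1,1],-np.ones_like(u,float)],-1)@P[:3,:3].T
    t=(z-P[2,3])/r[...,2];return (P[:3,3]+r*t[...,None])[...,:2]
E
python3 - <<'E'
from h import *
s=get_state();print(s['ee_pos'],s['force'])
d=snapshot('wrist');cv2.imwrite('pics/w2.png',d['img'][...,::-1])
for z in(.04,.044):
  a,b=ringfit(d,(.5137,.0241),z),ringfit(d,(.4311,.0391),z);print(z,a,b)
E
```

```text
time_s: 3.93
ee_pos: [0.4578, -0.1103, 0.1689]
eef_rot: [0.0, 0.996, -0.093, 0.001]
force: [-0.0, -0.1, -1.8]
grip_width: 0.0579
grip_force: 30.0
time_s: 4.27
ee_pos: [0.4572, -0.0728, 0.1674]
eef_rot: [0.001, 0.996, -0.091, -0.0]
force: [-0.2, -0.3, -1.0]
grip_width: 0.0578
grip_force: 30.0
[ 0.45723497 -0.07275934  0.16742446] [-0.24201111 -0.25192286 -0.97797621]
0.04 (array([0.5148, 0.0235]), np.float64(0.0358), np.int64(1815)) (array([0.4321, 0.0388]), np.float64(0.0357), np.int64(970))
0.044 (array([0.515, 0.022]), np.float64(0.0354), np.int64(1822)) (array([0.4336, 0.037 ]), np.float64(0.0353), np.int64(973))
```

View pics/w2.png

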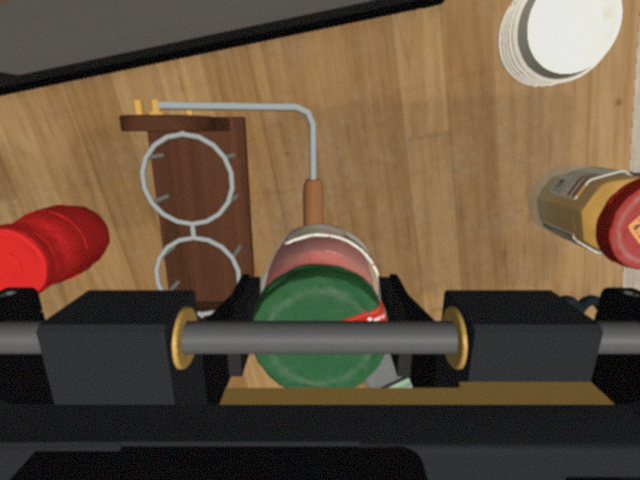

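The wrist view shows the jam jar held upright at (315,310), both rings free at (187,178) and (197,270), and the ring fits agreeing within 1 mm. Next I'll move above the far ring and lower the jar.

```bash
python3 -m inch '{"dp":[[0.5,0.8,0],[0.6,1,0],[0.6,1,0],[0.58,1,0],[0,0.06,0],[0,0,0],[0,0,0]],"rotation":[[0,0,0],[0,0,0],[0,0,0],[0,0,0],[0,0,0],[0,0,0],[0,0,0]],"fingers":[1,1,1,1,1,1,1]}'
python3 - <<'E'
from h import *
s=get_state();d=snapshot('wrist');h=cv2.cvtColor(d['img'],cv2.COLOR_RGB2HSV);m=((h[...,0]>50)&(h[...,0]<95)&(h[...,1]>80)).astype(np.uint8)
c=max(cv2.findContours(m,0,1)[0],key=cv2.contourArea);(u,v),r=cv2.minEnclosingCircle(c);print(s['ee_pos'],s['force'],onz(d,u,v,s['ee_pos'][2]+.038))
print(ringfit(d,(.5145,.0235)))
E
```

```text
time_s: 4.9
ee_pos: [0.5143, 0.0222, 0.167]
eef_rot: [0.0, 0.996, -0.093, -0.001]
force: [-0.8, -0.2, -1.9]
grip_width: 0.0579
grip_force: 30.0
[0.51433384 0.0221578  0.16700354] [-0.75798794 -0.15309498 -1.86391184] [0.5259649  0.02085021 0.20500354]
(array([0.5145, 0.0236]), np.float64(0.0358), np.int64(830))
```

```bash
python3 -m inch '{"dp":[[0,0.06,-0.5],[0,0,-0.8],[0,0,-0.8],[0,0,-0.8],[0,0,-0.4],[0,0,-0.3],[0,0,0]],"rotation":[[0,0,0],[0,0,0],[0,0,0],[0,0,0],[0,0,0],[0,0,0],[0,0,0]],"fingers":[1,1,1,1,1,1,1]}'
python3 -m inch '{"dp":[[0,0,-0.2],[0,0,-0.2],[0,0,0]],"rotation":[[0,0,0],[0,0,0],[0,0,0]],"fingers":[1,1,1]}'
```

```text
time_s: 5.53
ee_pos: [0.5132, 0.025, 0.0759]
eef_rot: [0.0, 0.996, -0.092, -0.001]
force: [0.1, 0.1, -1.3]
grip_width: 0.0583
grip_force: 30.0
time_s: 5.78
ee_pos: [0.5145, 0.0256, 0.0674]
eef_rot: [0.0, 0.996, -0.092, -0.0]
force: [-0.3, -0.0, -2.1]
grip_width: 0.0581
grip_force: 30.0
```

```bash
python3 -m inch '{"dp":[[0,0,-0.16],[0,0,-0.12],[0,0,0]],"rotation":[[0,0,0],[0,0,0],[0,0,0]],"fingers":[1,1,1]}'
python3 -m inch '{"dp":[[0,0,-0.06],[0,0,0]],"rotation":[[0,0,0],[0,0,0]],"fingers":[1,1]}'
```

```text
time_s: 6.03
ee_pos: [0.5142, 0.0257, 0.0601]
eef_rot: [0.0, 0.996, -0.092, -0.0]
force: [-0.1, 0.0, -2.0]
grip_width: 0.0581
grip_force: 30.0
time_s: 6.2
ee_pos: [0.5145, 0.0257, 0.059]
eef_rot: [0.0, 0.996, -0.092, -0.0]
force: [0.3, 0.0, -1.2]
grip_width: 0.0577
grip_force: 30.0
```

```bash
python3 -m inch '{"dp":[[0,0,-0.06],[0,0,0]],"rotation":[[0,0,0],[0,0,0]],"fingers":[1,1]}'
python3 -m inch '{"dp":[[0,0,0],[0,0,0],[0,0,0],[0,0,0],[0,0,0]],"rotation":[[0,0,0],[0,0,0],[0,0,0],[0,0,0],[0,0,0]],"fingers":[0.5,0,0,0,0]}'
python3 -m inch '{"dp":[[0,0,0.5],[0,0,1],[0,0,1],[0,0,1],[0,0,0.8],[0,-0.5,0],[0,-1,0],[-0.3,-1,0]],"rotation":[[0,0,0],[0,0,0],[0,0,0],[0,0,0],[0,0,0],[0,0,0],[0,0,0],[0,0,0]],"fingers":[0,0,0,0,0,0,0,0]}'
python3 - <<'E'
from h import *
s=get_state();print(s['ee_pos'],s['force'])
d=snapshot('wrist');cv2.imwrite('pics/w3.png',d['img'][...,::-1]);T=snapshot('top')
for n,D in(('w',d),('t',T)):
    h=cv2.cvtColor(D['img'],cv2.COLOR_RGB2HSV);m=((h[...,0]>50)&(h[...,0]<95)&(h[...,1]>80))
    u,v=map(int,px(D,(.514,.025,.096)));c=max(cv2.findContours(win(m,u,v,60 if n=='w' else 25).astype(np.uint8),0,1)[0],key=cv2.contourArea,default=None)
    if c is not None:(u,v),r=cv2.minEnclosingCircle(c);print(n,u,v,r,onz(D,u,v,.096))
    print(ringfit(D,(.432,.039)))
E
```

```text
time_s: 6.37
ee_pos: [0.5149, 0.0257, 0.0585]
eef_rot: [0.0, 0.996, -0.092, 0.0]
force: [-1.8, 0.2, 3.8]
grip_width: 0.0579
grip_force: 30.0
time_s: 6.78
ee_pos: [0.5147, 0.0257, 0.0575]
eef_rot: [-0.0, 0.996, -0.092, 0.0]
force: [0.0, 0.1, -0.5]
grip_width: 0.0773
grip_force: 0.0
time_s: 7.45
ee_pos: [0.5085, -0.0365, 0.1668]
eef_rot: [-0.0, 0.996, -0.09, 0.002]
force: [-0.1, -1.2, -0.2]
grip_width: 0.087
grip_force: 0.0
[ 0.50845655 -0.03650424  0.16684316] [-0.09316897 -1.19172575 -0.15704425]
w 233.82130432128906 255.277587890625 38.580135345458984 [0.51416367 0.02148015 0.096     ]
(array([0.4306, 0.0367]), np.float64(0.0358), np.int64(911))
(array([0.431 , 0.0392]), np.float64(0.0358), np.int64(145))
```

View pics/w3.png

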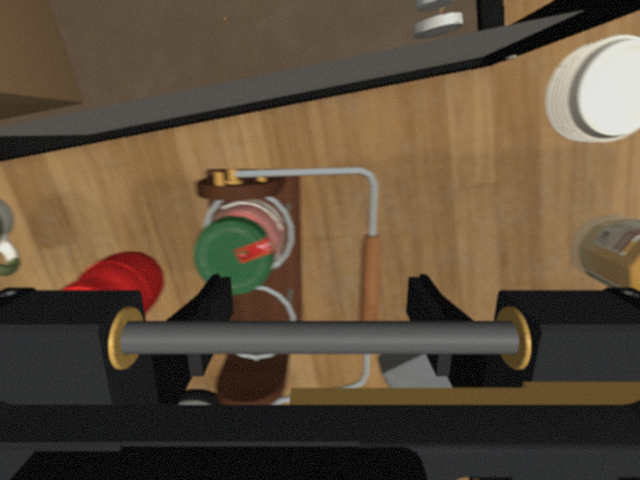

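The wrist view shows the jam jar seated in the far ring, lid at (234,255) and the ring visible around it. The near ring is still free. Now for the honey jar.

```bash
python3 -m inch '{"dp":[[-0.35,-1,0],[-0.35,-1,0],[-0.35,-1,0],[-0.35,-1,0],[-0.35,-1,0],[-0.35,-1,0],[-0.35,-1,0],[-0.35,-1,0]],"rotation":[[0,0,0],[0,0,0],[0,0,0],[0,0,0],[0,0,0],[0,0,0],[0,0,0],[0,0,0]],"fingers":[0,0,0,0,0,0,0,0]}'
python3 -m inch '{"dp":[[-0.2,-1,0],[-0.1,-1,0],[0,0,0],[0,0,0],[0,0,0]],"rotation":[[0,0,0],[0,0,0],[0,0,0],[0,0,0],[0,0,0]],"fingers":[0,0,0,0,0]}'
python3 - <<'E'
from h import *
s=get_state();print(s['ee_pos'])
d=snapshot('wrist');h=cv2.cvtColor(d['img'],cv2.COLOR_RGB2HSV)
m=((h[...,0]<8)|(h[...,0]>170))&(h[...,1]>110);u,v=map(int,px(d,(.432,-.297,.1)))
c=max(cv2.findContours(win(m,u,v,75).astype(np.uint8),0,1)[0],key=cv2.contourArea);(a,b),r=cv2.minEnclosingCircle(c);print(u,v,a,b,r,cv2.boundingRect(c),onz(d,a,b,.1),onz(d,a+r,b,.1))
E
```

```text
time_s: 8.22
ee_pos: [0.437, -0.2374, 0.166]
eef_rot: [0.0, 0.996, -0.092, 0.001]
force: [1.2, -0.1, 0.2]
grip_width: 0.087
grip_force: 0.0
time_s: 8.63
ee_pos: [0.4301, -0.2857, 0.1654]
eef_rot: [-0.0, 0.996, -0.092, 0.0]
force: [0.1, 0.2, 0.6]
grip_width: 0.0868
grip_force: 0.0
[ 0.43011704 -0.285717    0.16543372]
333 245 335.4209289550781 240.30763244628906 46.89763641357422 (290, 194, 92, 93) [ 0.43526852 -0.29867391  0.1       ] [ 0.42954339 -0.32942064  0.1       ]
```

```bash
python3 -m inch '{"dp":[[0.16,-0.5,0],[0,0,-0.3],[0,0,-1],[0,0,-1],[0,0,-1],[0,0,-0.6],[0,0,0],[0,0,0]],"rotation":[[0,0,0],[0,0,0],[0,0,0],[0,0,0],[0,0,0],[0,0,0],[0,0,0],[0,0,0]],"fingers":[0,0,0,0,0,0,0,0]}'
python3 -m inch '{"dp":[[0,0,0],[0,0,0],[0,0,0],[0,0,0],[0,0,0],[0,0,0],[0,0,0]],"rotation":[[0,0,0],[0,0,0],[0,0,0],[0,0,0],[0,0,0],[0,0,0],[0,0,0]],"fingers":[0.5,1,1,1,1,1,1]}'
```

```text
time_s: 9.35
ee_pos: [0.4331, -0.2987, 0.0667]
eef_rot: [-0.001, 0.996, -0.092, -0.001]
force: [0.0, -0.6, 0.4]
grip_width: 0.0873
grip_force: 0.0
time_s: 9.93
ee_pos: [0.4342, -0.2992, 0.0683]
eef_rot: [0.0, 0.996, -0.092, 0.001]
force: [0.5, 2.6, 5.1]
grip_width: 0.0629
grip_force: 31.6
```

```bash
python3 -m inch '{"dp":[[0,0,0.3],[0,0,0.8],[0,0,1],[0,0,1],[0,0,1],[0,0.5,0.8],[0,1,0],[0,1,0]],"rotation":[[0,0,0],[0,0,0],[0,0,0],[0,0,0],[0,0,0],[0,0,0],[0,0,0],[0,0,0]],"fingers":[1,1,1,1,1,1,1,1]}'
python3 -m inch '{"dp":[[0,1,0],[0,1,0],[0,1,0],[0,1,0],[0,1,0],[0,1,0],[0,1,0],[0,1,0]],"rotation":[[0,0,0],[0,0,0],[0,0,0],[0,0,0],[0,0,0],[0,0,0],[0,0,0],[0,0,0]],"fingers":[1,1,1,1,1,1,1,1]}'
python3 -m inch '{"dp":[[0,1,0],[0,1,0],[0,0.8,0],[0,0,0],[0,0,0],[0,0,0]],"rotation":[[0,0,0],[0,0,0],[0,0,0],[0,0,0],[0,0,0],[0,0,0]],"fingers":[1,1,1,1,1,1]}'
```

```text
time_s: 10.6
ee_pos: [0.4334, -0.2376, 0.1913]
eef_rot: [0.001, 0.996, -0.093, 0.001]
force: [0.3, 0.6, -2.4]
grip_width: 0.0629
grip_force: 31.8
time_s: 11.27
ee_pos: [0.4326, -0.0361, 0.1897]
eef_rot: [0.0, 0.996, -0.092, -0.001]
force: [-0.2, -0.3, -2.8]
grip_width: 0.0627
grip_force: 31.8
time_s: 11.77
ee_pos: [0.4331, 0.0321, 0.1898]
eef_rot: [0.001, 0.996, -0.092, -0.0]
force: [-0.0, -1.0, -2.9]
grip_width: 0.0628
grip_force: 31.8
```

```bash
python3 -m inch '{"dp":[[-0.04,0.28,0],[0,0,-0.5],[0,0,-0.9],[0,0,-0.9],[0,0,-0.9],[0,0,-0.4],[0,0,0],[0,0,0]],"rotation":[[0,0,0],[0,0,0],[0,0,0],[0,0,0],[0,0,0],[0,0,0],[0,0,0],[0,0,0]],"fingers":[1,1,1,1,1,1,1,1]}'
python3 -m inch '{"dp":[[0,0,-0.2],[0,0,-0.12],[0,0,0]],"rotation":[[0,0,0],[0,0,0],[0,0,0]],"fingers":[1,1,1]}'
```

```text
time_s: 12.43
ee_pos: [0.4325, 0.0398, 0.1003]
eef_rot: [-0.0, 0.996, -0.092, -0.0]
force: [0.2, -0.2, -2.6]
grip_width: 0.0627
grip_force: 30.0
time_s: 12.68
ee_pos: [0.4326, 0.0401, 0.0922]
eef_rot: [0.0, 0.996, -0.092, 0.0]
force: [0.8, -1.1, -2.6]
grip_width: 0.0629
grip_force: 31.9
```

```bash
python3 -m inch '{"dp":[[0,0,-0.2],[0,0,-0.2],[0,0,-0.08],[0,0,0]],"rotation":[[0,0,0],[0,0,0],[0,0,0],[0,0,0]],"fingers":[1,1,1,1]}'
python3 -m inch '{"dp":[[0,0,-0.06],[0,0,0]],"rotation":[[0,0,0],[0,0,0]],"fingers":[1,1]}'
```

```text
time_s: 13.02
ee_pos: [0.4323, 0.04, 0.0795]
eef_rot: [0.0, 0.996, -0.092, -0.0]
force: [1.0, -0.9, -3.4]
grip_width: 0.0629
grip_force: 31.9
time_s: 13.18
ee_pos: [0.4326, 0.0401, 0.0785]
eef_rot: [0.0, 0.996, -0.092, 0.0]
force: [1.1, -1.0, -3.0]
grip_width: 0.0629
grip_force: 31.9
```

```bash
python3 -m inch '{"dp":[[0,0,-0.06],[0,0,0]],"rotation":[[0,0,0],[0,0,0]],"fingers":[1,1]}'
python3 -m inch '{"dp":[[0,0,-0.05],[0,0,0]],"rotation":[[0,0,0],[0,0,0]],"fingers":[1,1]}'
```

```text
time_s: 13.35
ee_pos: [0.4334, 0.0402, 0.0783]
eef_rot: [0.0, 0.996, -0.092, 0.001]
force: [-0.9, -0.1, 6.2]
grip_width: 0.0631
grip_force: 31.9
time_s: 13.52
ee_pos: [0.4337, 0.0404, 0.078]
eef_rot: [0.0, 0.996, -0.092, 0.001]
force: [-4.0, -0.7, 12.6]
grip_width: 0.0626
grip_force: 31.7
```

```bash
python3 -m inch '{"dp":[[0,0,0.03],[0,0,0],[0,0,0],[0,0,0],[0,0,0]],"rotation":[[0,0,0],[0,0,0],[0,0,0],[0,0,0],[0,0,0]],"fingers":[0.5,0,0,0,0]}'
python3 -m inch '{"dp":[[0,0,0.5],[0,0,1],[0,0,1],[0,0,1],[0.2,-0.5,0.5],[0.2,-1,0],[0.2,-1,0],[0.2,-1,0]],"rotation":[[0,0,0],[0,0,0],[0,0,0],[0,0,0],[0,0,0],[0,0,0],[0,0,0],[0,0,0]],"fingers":[0,0,0,0,0,0.2,0.37,0.37]}'
python3 -m inch '{"dp":[[0,-1,0],[0,0,0],[0,0,0]],"rotation":[[0,0,0],[0,0,0],[0,0,0]],"fingers":[0.37,0.37,0.37]}'
python3 - <<'E'
from h import *
s=get_state();print(s['ee_pos'],s['force'])
d=snapshot('wrist');T=snapshot('top');cv2.imwrite('pics/w4.png',np.hstack([cv2.resize(d['img'],(400,300)),cv2.resize(T['img'][200:400,200:467],(400,300))])[...,::-1])
for D in(d,T):
    h=cv2.cvtColor(D['img'],cv2.COLOR_RGB2HSV);W=cloud_plane(D,.055)
    m=(h[...,0]>5)&(h[...,0]<14)&(h[...,1]>130)&(np.hypot(W[...,0]-.4535,W[...,1]+.068)<.05)
    c=max(cv2.findContours(m.astype(np.uint8),0,1)[0],key=cv2.contourArea);R=cv2.minAreaRect(c);P=W[m];print(R,onz(D,*R[0],.055),np.linalg.svd(P-P.mean(0),full_matrices=False)[2][0])
    print([onz(D,*p,.055)[:2].round(4).tolist() for p in cv2.boxPoints(R)])
E
```

```text
time_s: 13.93
ee_pos: [0.4323, 0.0404, 0.0764]
eef_rot: [-0.0, 0.996, -0.092, -0.0]
force: [-0.2, -0.7, 0.0]
grip_width: 0.081
grip_force: 0.0
time_s: 14.6
ee_pos: [0.4527, -0.0482, 0.1769]
eef_rot: [0.0, 0.996, -0.092, 0.0]
force: [0.6, -0.6, 0.2]
grip_width: 0.0738
grip_force: 0.0
time_s: 14.85
ee_pos: [0.4522, -0.0735, 0.1761]
eef_rot: [-0.0, 0.996, -0.094, -0.001]
force: [-0.2, 1.0, 0.1]
grip_width: 0.0579
grip_force: 0.0
[ 0.45215777 -0.0734504   0.17614172] [-0.15241004  0.96302143  0.07861984]
((311.3295593261719, 224.56671142578125), (106.96050262451172, 18.526681900024414), 89.18154907226562) [ 0.45651961 -0.06873083  0.055     ] [-0.98199707  0.18889613]
[[0.5004, -0.0694], [0.4979, -0.0837], [0.4085, -0.068], [0.4113, -0.0524]]Traceback (most recent call last):
  File "<stdin>", line 7, in <module>
ValueError: max() iterable argument is empty
```

View pics/w4.png

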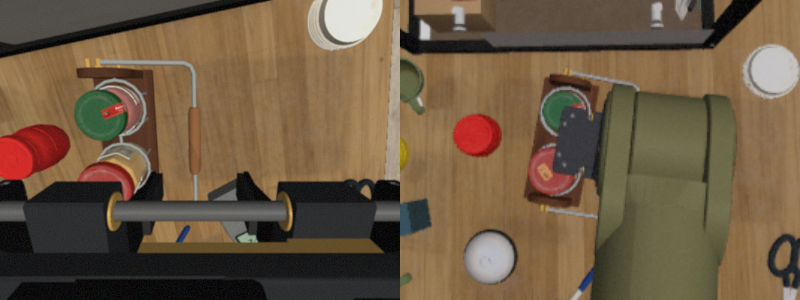

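The composite shows both jars seated in their rings, with the folded grip at about (196,140) in its left half. I'll pinch the grip slightly high so the gripper body clears the honey lid, and work out the swing arc.

```bash
python3 -m inch '{"dp":[[0.15,0.2,-0.5],[0,0,-1],[0,0,-1],[0,0,-1],[0,0,-1],[0,0,-0.5],[0,0,0],[0,0,0]],"rotation":[[0,0,0],[0,0,0],[0,0,0],[0,0,0],[0,0,0],[0,0,0],[0,0,0],[0,0,0]],"fingers":[0.4,0.4,0.4,0.4,0.4,0.4,0.4,0.4]}'
python3 - <<'E'
import numpy as np
f=np.linspace(-.26,1.57,17);y=-4.2*np.cos(f);z=4.2*np.sin(f)
print(np.c_[.179*np.diff(y),.984*np.diff(y),np.diff(z)].round(2).tolist())
E
```

```text
time_s: 15.62
ee_pos: [0.4559, -0.066, 0.0514]
eef_rot: [-0.0, 0.996, -0.091, -0.001]
force: [0.1, 0.5, 0.7]
grip_width: 0.0522
grip_force: 0.0
[[-0.02, -0.1, 0.47], [-0.01, -0.04, 0.48], [0.0, 0.01, 0.48], [0.01, 0.07, 0.48], [0.02, 0.12, 0.46], [0.03, 0.17, 0.45], [0.04, 0.22, 0.43], [0.05, 0.27, 0.4], [0.06, 0.31, 0.36], [0.06, 0.35, 0.33], [0.07, 0.38, 0.28], [0.07, 0.41, 0.24], [0.08, 0.43, 0.19], [0.08, 0.45, 0.14], [0.08, 0.47, 0.08], [0.09, 0.47, 0.03]]
```

```bash
python3 -m inch '{"dp":[[0,-0.1,-0.25],[0,0,0],[0,0,0],[0,0,0],[0,0,0],[0,0,0],[0,0,0],[0,0,0]],"rotation":[[0,0,0],[0,0,0],[0,0,0],[0,0,0],[0,0,0],[0,0,0],[0,0,0],[0,0,0]],"fingers":[0.4,0.4,1,1,1,1,1,1]}'
```

```text
time_s: 16.28
ee_pos: [0.4564, -0.0698, 0.0455]
eef_rot: [0.0, 0.996, -0.092, 0.0]
force: [0.8, 1.9, -0.3]
grip_width: 0.0199
grip_force: 2.2
```

```bash
python3 -m inch '{"dp":[[0,0,0],[0,0,0],[0,0,0]],"rotation":[[0,0,0],[0,0,0],[0,0,0]],"fingers":[1,1,1]}'
```

```text
time_s: 16.53
ee_pos: [0.4566, -0.0685, 0.0454]
eef_rot: [-0.001, 0.996, -0.092, 0.0]
force: [0.1, 4.4, 1.1]
grip_width: 0.015
grip_force: 30.0
```

```bash
python3 -m inch '{"dp":[[-0.02,-0.1,0.47],[-0.01,-0.04,0.48],[0,0.01,0.48],[0.01,0.07,0.48]],"rotation":[[0,0,0],[0,0,0],[0,0,0],[0,0,0]],"fingers":[1,1,1,1]}'
```

```text
time_s: 16.87
ee_pos: [0.4552, -0.071, 0.0932]
eef_rot: [-0.0, 0.996, -0.092, -0.001]
force: [1.1, 3.7, -1.7]
grip_width: 0.0153
grip_force: 30.0
```

```bash
python3 -m inch '{"dp":[[0.02,0.12,0.46],[0.03,0.17,0.45],[0.04,0.22,0.43],[0.05,0.27,0.4],[0.06,0.31,0.36],[0.06,0.35,0.33]],"rotation":[[0,0,0],[0,0,0],[0,0,0],[0,0,0],[0,0,0],[0,0,0]],"fingers":[1,1,1,1,1,1]}'
python3 -m inch '{"dp":[[0.07,0.38,0.28],[0.07,0.41,0.24],[0.08,0.43,0.19],[0.08,0.45,0.14],[0.08,0.47,0.08],[0.09,0.47,0.03],[0,0,0]],"rotation":[[0,0,0],[0,0,0],[0,0,0],[0,0,0],[0,0,0],[0,0,0],[0,0,0]],"fingers":[1,1,1,1,1,1,1]}'
python3 - <<'E'
from h import *
s=get_state();print(s['ee_pos'],s['force'])
d=snapshot('wrist');T=snapshot('side');cv2.imwrite('pics/w5.png',np.hstack([cv2.resize(d['img'],(400,300)),cv2.resize(T['img'][130:330,220:487],(400,300))])[...,::-1])
E
```

```text
time_s: 17.37
ee_pos: [0.4621, -0.0348, 0.1545]
eef_rot: [0.0, 0.996, -0.092, -0.0]
force: [1.0, 2.1, -3.8]
grip_width: 0.0151
grip_force: 30.0
time_s: 17.95
ee_pos: [0.4743, 0.0326, 0.1777]
eef_rot: [-0.0, 0.996, -0.09, 0.0]
force: [0.7, 0.2, -4.3]
grip_width: 0.0149
grip_force: 30.0
[0.4742904  0.03260287 0.17767316] [ 0.74207197  0.18629626 -4.27648692]
```

View pics/w5.png

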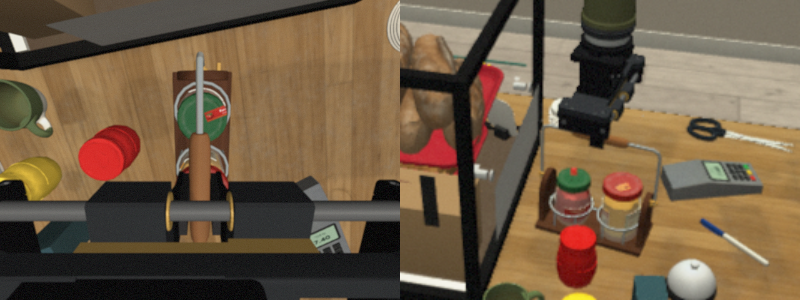

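The composite shows the handle upright in the gripper, and the carrier level on the worktop with both jars in place. Lifting slowly.

```bash
python3 -m inch '{"dp":[[0,0,0.1],[0,0,0.2],[0,0,0.3],[0,0,0.3],[0,0,0.2],[0,0,0]],"rotation":[[0,0,0],[0,0,0],[0,0,0],[0,0,0],[0,0,0],[0,0,0]],"fingers":[1,1,1,1,1,1]}'
python3 -m inch '{"dp":[[0,0,0.3],[0,0,0.5],[0,0,0.6],[0,0,0.6],[0,0,0.5],[0,0,0.3],[0,0,0.15],[0,0,0]],"rotation":[[0,0,0],[0,0,0],[0,0,0],[0,0,0],[0,0,0],[0,0,0],[0,0,0],[0,0,0]],"fingers":[1,1,1,1,1,1,1,1]}'
python3 -m inch '{"dp":[[0,0,0],[0,0,0],[0,0,0],[0,0,0],[0,0,0],[0,0,0],[0,0,0],[0,0,0]],"rotation":[[0,0,0],[0,0,0],[0,0,0],[0,0,0],[0,0,0],[0,0,0],[0,0,0],[0,0,0]],"fingers":[1,1,1,1,1,1,1,1]}'
python3 - <<'E'
from h import *
s=get_state();print(s['ee_pos'],s['force'])
d=snapshot('wrist');T=snapshot('side');cv2.imwrite('pics/w6.png',np.hstack([cv2.resize(d['img'],(400,300)),cv2.resize(T['img'][110:310,220:487],(400,300))])[...,::-1])
W=cloud(T);h=cv2.cvtColor(T['img'],cv2.COLOR_RGB2HSV)
for n,m in(('jam',(h[...,0]>50)&(h[...,0]<95)&(h[...,1]>80)),('honey',((h[...,0]<8)|(h[...,0]>170))&(h[...,1]>110))):
    P=W[m];P=P[(np.hypot(P[:,0]-.474,P[:,1]-.033)<.1)];P=P[P[:,2]>.17];print(n,len(P),np.nanpercentile(P[:,2],97),np.nanmedian(P,0)) if len(P) else print(n)
# board long lower edge heights: dark brown pixels
P=W[(h[...,2]<90)&(h[...,1]>80)];P=P[(abs(P[:,0]-.474)<.11)&(abs(P[:,1]-.033)<.06)&(P[:,2]>.08)&(P[:,2]<.25)]
for lo,hi in((-.1,-.05),(-.05,0),(0,.05),(.05,.1)):
    q=P[(P[:,0]-.474>lo)&(P[:,0]-.474<hi),2];print(lo,len(q),np.percentile(q,3).round(4) if len(q) else '')
E
```

```text
time_s: 18.55
ee_pos: [0.4751, 0.0298, 0.2071]
eef_rot: [0.0, 0.996, -0.092, 0.001]
force: [0.1, 0.6, -8.3]
grip_width: 0.0149
grip_force: 30.0
time_s: 19.22
ee_pos: [0.4742, 0.03, 0.2797]
eef_rot: [0.0, 0.996, -0.092, 0.0]
force: [-0.6, 0.9, -8.1]
grip_width: 0.0147
grip_force: 30.0
time_s: 19.88
ee_pos: [0.474, 0.0299, 0.279]
eef_rot: [0.0, 0.996, -0.092, -0.0]
force: [-0.8, 0.0, -8.2]
grip_width: 0.0152
grip_force: 30.0
[0.47395592 0.02994793 0.27903906] [-0.81542529  0.01457608 -8.20756005]
jam 397 0.4548406671599853 [0.50316351 0.04000396 0.2001608 ]
honey 534 0.21456047031083667 [0.44323706 0.0436378  0.21057533]
-0.1 377 0.1076
-0.05 136 0.1054
0 167 0.1066
0.05 389 0.1083
```

View pics/w6.png

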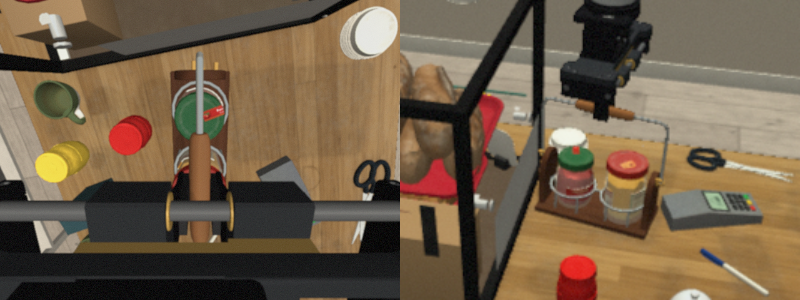

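The composite shows the carrier hanging level about 10 cm up (board at about (600,215)), with both jars in their rings and the bystanders untouched.

```bash
python3 -m inch '{"dp":[[0,0,0],[0,0,0],[0,0,0],[0,0,0],[0,0,0],[0,0,0]],"rotation":[[0,0,0],[0,0,0],[0,0,0],[0,0,0],[0,0,0],[0,0,0]],"fingers":[1,1,1,1,1,1]}'; python3 -c "
from station import *
print(hand_in())"
```

```text
time_s: 20.48
ee_pos: [0.474, 0.0299, 0.2791]
eef_rot: [0.0, 0.996, -0.092, -0.0]
force: [0.3, -0.3, -8.8]
grip_width: 0.0153
grip_force: 30.0
the job is handed in; nothing more can be done
None
```

The job is handed in at 20.5 s: both jars are in their rings and the carrier is held by its upright handle about 10 cm above the worktop, level and still; no verdict was returned.

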